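Open the top half of the sample cabinet's split door

ROBOT

A 6-joint arm with a two-finger parallel gripper is mounted at the origin on the work surface. World frame = base frame: x ahead of the robot, y to its left, z up, the work surface at z = 0. Lengths are in m, angles in rad, forces in N, time in s.
With the tool pointing down it reaches from about 0.375 to 0.9 m from the base axis. Payload 3.1 kg.
Tool frame: the origin (TCP) lies at the very end of the fingers, on their centre line; the grasp point (between the pads) lies 19 mm behind it; x points along the fingers, y is the direction in which the jaws open and shut, and the axes are right-handed (so a half turn about x gives the same grasp; the last joint's range is limited). The gripper opens to 87 mm and grips with 3 to 60 N. Pads are 19 mm wide; open, the fingers measure 117 mm over their backs; the gripper's body (75 mm by 190 mm) begins 51 mm behind the grasp point.
Start: joints at [-0.178, 0.527, 1.433, -0, 1.181, -0.178], TCP at [0.625, 0, 0.223] pointing down, gripper open.
Joint ranges: [-3.08, 3.08], [-0.75, 2.2], [0.22, 2.44], [-1.43, 4.57], [0, 2.65], [-2.85, 2.85]. Speed limits (rad/s): [2.79, 2.79, 3.14, 3.14, 3.14, 3.14].

INTERFACE

Orientations are given as a unit quaternion [w, x, y, z].
In Python, from bench import telemetry, imaging, ticket gives the robot as it stands. The module is installed in compiled form; this text tells all that it offers.
- The arm moves only by the tool servo_tool, never from a script. Its argument "plan" is a list that holds one entry, the list of rows, each a list of 7 numbers: the finger opening in m, from 0 to 0.087, then the shift along the tool's x, y, z in m, then the turn, a rotation vector about the tool's x, y, z in rad. A call has 1 to 8 rows; each row is the pose to reach, as a shift and turn from the pose commanded when the call began, along the tool's axes at that moment; what a row does not reach only later rows make up. A row lasts 1/12 s, in which the tool goes at most 41.7 mm and 7.16 degrees, less where a joint would pass 70% of its speed; a pose out of reach is approached as far as the arm can. A call with a gripper value outside its range is refused whole. The fingers move at their own pace and stop on an object; "newtons" is the grip in N (left out, the last holds). Time passes only in rows, so rows that repeat a pose let the fingers close. It gives the time, the measured TCP pose, the force and the opening at its end, in the units of the state.
- telemetry.get_obs(): the state, without advancing time (a new reading comes with each control period).
- imaging.read_camera(name): name is "scene" or "side" or "wrist"; returns a dict with "frame" (400x640x3 uint8, blue, green, red), "camera_matrix" (3x3 intrinsics, pixels), "k1" (the pictures are not rectified: a ray, as slopes to the right and down, at radius r is drawn at 1 + k1 r^2 times it, then the intrinsics apply), "pose" (4x4, takes a point from camera to world coordinates). Camera axes: x right, y up, looking along -z (the intrinsics and any distortion apply to the point x, -y, -z); pixel columns grow to the right and rows downward; lengths in m; the calibration is good to about 2 mm. A picture is of the moment at which its call begins. There is no depth.
- ticket.finish_job(): hands the job in, once; it reports no verdict.
Trained networks look in a picture, given as the dict that the camera call returned (one of the last four; its "shot" number tells which), for a name from the list of things; names that differ only in an ending like _2 or _b are one class to them, and where a whole thing is asked for, a point or a joint stands for the part that bears it (a point fixed in the world has none). Each returns a list of dicts, best first, with "confidence" (0 to 1); they miss things now and then, are a little off and sometimes report something else, mostly with a low value. They report only what shows in the picture. A call takes as long as a camera call.
- imaging.look_for(target, picture): "xy" ([column, row] in pixels, amid what is visible of it).
- imaging.trace(target, picture): "mask" (400x640 bool, what is visible of it) and "xy" ([column, row] in pixels, amid what is visible of it).
- imaging.place_of(target, picture): "xy" ([column, row] in pixels: a listed point, or the origin of a listed thing).
The state is a dict: "t": time; "joint_positions": joint angles; "dq": joint speeds; "joint_efforts": joint torques, N m; "tool_pos": TCP position; "eef_rot": TCP orientation; "contact_force": force on the tool from outside, world axes, zero at the start; "wrist_torque": the same for the moment, N m; "gripper_width": opening from 0.0 (shut) to 1.0 (fully open).
Only numpy, scipy, OpenCV 4.12 (cv2) and the standard library are available. Lean on these libraries where they do the work, as an engineer would, in place of code of your own. Each camera call takes 0.05 s, during which the arm holds its last target.

TASK

On the sample cabinet, take the upright bar handle of the top half of the split door and swing that half at least 60 degrees open, then let go. Leave the bottom half bolted shut and the full-height door beside it closed, and do not knock over the small bottle standing in front of the split door.

Things in the scene. Friction and masses are not known exactly. Their poses are not given: they have to be found in the camera images.
- upper_handle (a point): Grip point on the upright steel bar handle (round, 11 mm thick, 198 to 288 mm above the bench) of the split door's TOP half; on its centre line, 265 mm up. Two 8 mm pins hold it to the door, 38 mm above and below mid-bar. Axes turn with the door: x square into the door face (41 mm away), y along the door towards the hinge, z up. The upright hinge axis lies at x +57 mm, y +133 mm from here.
- upper_door (a joint): Opening angle of the top half, rad: 0 closed, 1.75 at its stop; starts 0 to 0.3. It turns clockwise seen from above; turn the grip with it, as the bar's pins block the fingers otherwise. No latch; light friction hinge (about 2 N at the handle), stays where left. Leaf 165 mm wide, 15 mm thick, 154 to 298 mm above the bench, on a grey and white cabinet 300 mm high, facing the robot's right.
- lower_door (a joint): Opening angle of the bottom half of the split door, rad, 0 closed. As wide as the top half and right below it (4 to 150 mm above the bench), with a shorter bar handle, held shut by a shot barrel bolt. It must stay shut.
- full_door (a joint): Opening angle of the full-height, unsplit, 145 mm wide door in the same cabinet's other bay, rad, 0 closed. Hinged on its side next to the split door, not latched; its bar handle is like the top half's, at the same height, 175 mm from it along that handle's -y when both are closed. It must stay shut.
- bottle: Small glass bottle with a blue screw cap, 56 mm across and 115 mm high, standing loose in front of the split door, below the path of its top half. Origin at the centre of its underside, z up. It must stay standing.

How it is judged:
At the end, for the whole second after the job is handed in: The top half stands at rest, open by at least 60 degrees (1.03 rad is accepted); the bottom half is still shut (under 0.05 rad), the full-height door is shut (under 0.1 rad) and the bottle is upright (within 0.3 rad) (value of joint upper_door above 1.03 rad and velocity of joint upper_door between -0.1 and 0.1 rad/s and value of joint lower_door below 0.05 rad and value of joint full_door below 0.1 rad and angle between bottle's own z axis and vertical below 0.3 rad); the robot touches nothing.
It fails at once if the bolted bottom half was forced open (more than 0.05 rad) (value of joint lower_door above 0.05 rad).
It fails at once if the full-height door was opened (more than 0.1 rad) (value of joint full_door above 0.1 rad).
It fails at once if the bottle in front was knocked over (tilted more than 0.6 rad) (angle between bottle's own z axis and vertical above 0.6 rad).
It also fails if it takes over 32 s, if anything falls off the work surface, if the arm or the gripper's body presses on something with over 40 N, if the wrist force passes 120 N, or if a joint passes its speed limit or range.

## Working session

There is one attempt and no reset: what is moved stays moved. The work goes in short steps, Python scripts to look and compute and a tool call to move; the robot and the scene stay as the last step left them, time stands still between calls to the robot, and variables do not carry over. Pictures are saved under pics/ and viewed, and the job is handed in when it is done.

Besides the shell and the picture viewer there is one more tool, called after "Emit:" by a JSON object that holds its "op" and its "data", one argument or row to a line. servo_tool: Moves the arm, as the interface text tells. Its arguments: {"type":"object","properties":{"plan":{"type":"array","items":{"type":"array","items":{"type":"array","items":{"type":"number"}}}},"newtons":{"type":"number"}},"required":["plan"]}

```bash
mkdir -p pics
cat > h.py <<'E'
import numpy as np, cv2
from bench import telemetry, imaging, ticket
from scipy.spatial.transform import Rotation as R
def rot(q): return R.from_quat([q[1],q[2],q[3],q[0]])
def ray(p,uv):
    K=np.array(p["camera_matrix"]);k=p["k1"];T=np.array(p["pose"])
    d=np.array([(uv[0]-K[0,2])/K[0,0],(uv[1]-K[1,2])/K[1,1]]);s=d.copy()
    for _ in range(30): s=d/(1+k*(s@s))
    v=T[:3,:3]@np.array([s[0],-s[1],-1]);return T[:3,3],v/np.linalg.norm(v)
def proj(p,X):
    K=np.array(p["camera_matrix"]);T=np.array(p["pose"]);c=T[:3,:3].T@(np.array(X)-T[:3,3])
    s=np.array([c[0],-c[1]])/-c[2];s=s*(1+p["k1"]*(s@s));return np.array([K[0,0]*s[0]+K[0,2],K[1,1]*s[1]+K[1,2]])
def tri(rs):
    A=0;b=0
    for o,v in rs:
        M=np.eye(3)-np.outer(v,v);A=A+M;b=b+M@o
    X=np.linalg.solve(A,b);return X,[np.linalg.norm((np.eye(3)-np.outer(v,v))@(X-o)) for o,v in rs]
def atz(r,z): o,v=r;return o+v*(z-o[2])/v[2]
E
python3 - <<'E'
from h import *
o=telemetry.get_obs();print(o)
for n in ["scene","side","wrist"]:
    p=imaging.read_camera(n);cv2.imwrite(f"pics/a_{n}.png",p["frame"]);print(n,np.round(p["pose"],3).tolist())
    for t in ["upper_handle","upper_door","lower_door","full_door","bottle"]:
        r=imaging.place_of(t,p);l=imaging.look_for(t,p)
        print(t,[(np.round(x["xy"],1).tolist(),round(x["confidence"],2)) for x in r[:3]],[(np.round(x["xy"],1).tolist(),round(x["confidence"],2)) for x in l[:3]], np.round(np.r_[ray(p,r[0]["xy"])],4).tolist() if r else None)
E
```

```text
{'t': 0.0, 'joint_positions': array([-1.78510643e-01,  5.28461810e-01,  1.43390704e+00, -6.44231857e-07,
        1.18143022e+00, -1.78468925e-01]), 'dq': array([-0.00104966,  0.00138321,  0.00061286, -0.00047218,  0.00038383,
       -0.00066447]), 'joint_efforts': array([-5.45745443e-04, -4.40045428e+01, -1.76593530e+01,  6.32597599e-02,
        5.83207863e-02, -1.53719384e-04]), 'tool_pos': array([6.24253558e-01, 1.57308503e-04, 2.21572834e-01]), 'eef_rot': array([ 0.49934867,  0.49956498,  0.50062998, -0.50045514]), 'contact_force': array([-0.15092255, -0.3636951 ,  0.30400243]), 'wrist_torque': array([ 0.00154301, -0.01412541, -0.02690308]), 'gripper_width': 0.9962670770017908}
scene [[0.996, -0.068, 0.051, 0.641], [0.085, 0.76, -0.644, -0.357], [0.005, 0.646, 0.763, 0.692], [0.0, 0.0, 0.0, 1.0]]
upper_handle [([334.5, 186.7], 0.76)] [([314.4, 196.4], 0.82)] [0.6406, -0.3567, 0.6924, -0.0113, 0.6813, -0.7319]Traceback (most recent call last):
  File "<stdin>", line 6, in <module>
ValueError: it knows: bottle, upper_handle
```

Run:
```python
from h import *
rs={}
for n in ["scene","side","wrist"]:
    p=imaging.read_camera(n);cv2.imwrite(f"pics/a_{n}.png",p["frame"]);print(n,np.round(p["pose"],3).tolist(),p["camera_matrix"].tolist(),p["k1"])
    for t in ["upper_handle","bottle"]:
        r=imaging.place_of(t,p)
        print(t,[(np.round(x["xy"],1).tolist(),round(x["confidence"],2)) for x in r[:3]])
        if r: 
            ry=ray(p,r[0]["xy"]); rs.setdefault(t,[]).append(ry); print(atz(ry,0.265 if t[0]=='u' else 0))
for t in rs: print(t,tri(rs[t]))
```

```text
scene [[0.996, -0.068, 0.051, 0.641], [0.085, 0.76, -0.644, -0.357], [0.005, 0.646, 0.763, 0.692], [0.0, 0.0, 0.0, 1.0]] [[364.9818181643367, 0.0, 318.80749499683964], [0.0, 364.9818181643367, 203.53329190405572], [0.0, 0.0, 1.0]] 0.01998690452626083
upper_handle [([333.0, 187.4], 0.66)]
[0.63169202 0.03944397 0.265     ]
bottle [([292.0, 295.8], 0.82)]
[ 0.56063494 -0.02361297  0.        ]
side [[0.672, 0.45, -0.589, 0.241], [-0.741, 0.414, -0.529, -0.275], [0.006, 0.791, 0.612, 0.568], [0.0, 0.0, 0.0, 1.0]] [[435.57730021081807, 0.0, 319.04685542320493], [0.0, 435.57730021081807, 201.094311476545], [0.0, 0.0, 1.0]] -0.05121306401800403
upper_handle []
bottle [([336.4, 332.3], 0.82)]
[ 0.56096829 -0.02558968  0.        ]
wrist [[1.0, -0.0, -0.0, 0.626], [0.0, 0.968, 0.249, 0.068], [0.0, -0.249, 0.968, 0.385], [0.0, 0.0, 0.0, 1.0]] [[283.18283186631135, 0.0, 319.5994596057966], [0.0, 283.18283186631135, 201.69643472670626], [0.0, 0.0, 1.0]] -0.027423232375206275
upper_handle [([329.5, 206.1], 0.56)]
[0.63047237 0.03552351 0.265     ]
bottle [([275.7, 200.1], 0.63)]
[ 0.56473025 -0.02838292  0.        ]
upper_handle (array([0.63105745, 0.03642916, 0.26820006]), [np.float64(0.0007025603208068), np.float64(0.0007025603208069852)])
bottle (array([ 0.56213275, -0.02625134,  0.0016696 ]), [np.float64(0.0020525509455812836), np.float64(0.0018586041708397753), np.float64(0.0033365289601124514)])
```

View pics/a_scene.png

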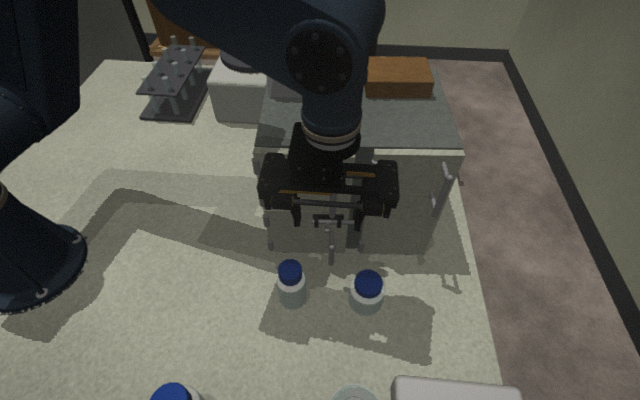

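View pics/a_side.png

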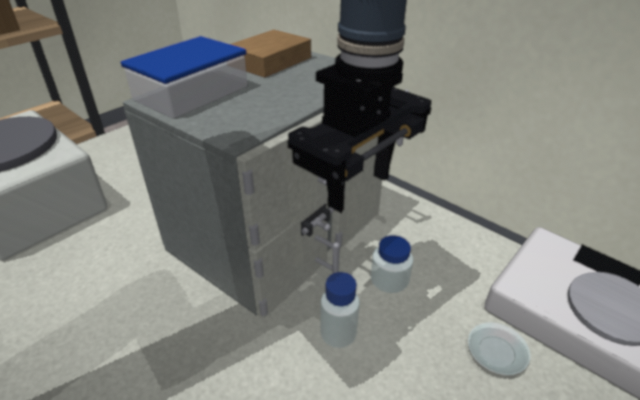

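View pics/a_wrist.png

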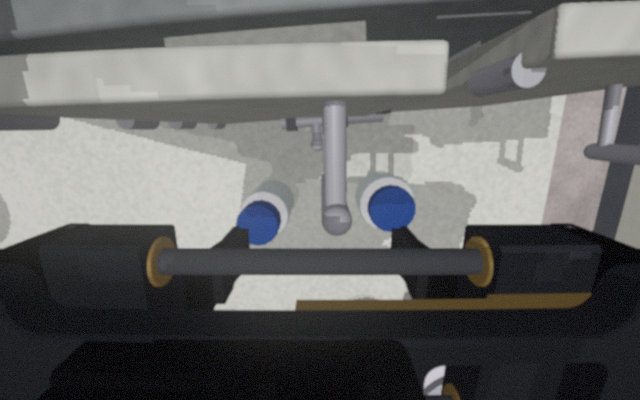

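Run:
```python
from h import *
p=imaging.read_camera("wrist");cv2.imwrite("pics/b1.png",cv2.resize(p["frame"][0:240],None,fx=1.25,fy=2))
s=imaging.read_camera("scene");cv2.imwrite("pics/b2.png",cv2.resize(s["frame"][130:320,220:500],None,fx=2.8,fy=2.8))
s=imaging.read_camera("side");cv2.imwrite("pics/b3.png",cv2.resize(s["frame"][100:330,200:480],None,fx=2.6,fy=2.6))
for uv,z in [((445,90),.298),((445,42),.298),((100,102),.298),((337,218),.288),((525,70),.288),((334,104),.198)]: print(uv,atz(ray(p,uv),z))
```

```text
(445, 90) [0.66243998 0.07934962 0.298     ]
(445, 42) [0.66118553 0.09204649 0.298     ]
(100, 102) [0.56135791 0.07633086 0.298     ]
(337, 218) [0.63239967 0.03737693 0.288     ]
(525, 70) [0.69205047 0.08703689 0.288     ]
(334, 104) [0.6352276  0.08347893 0.198     ]
```

View pics/b1.png

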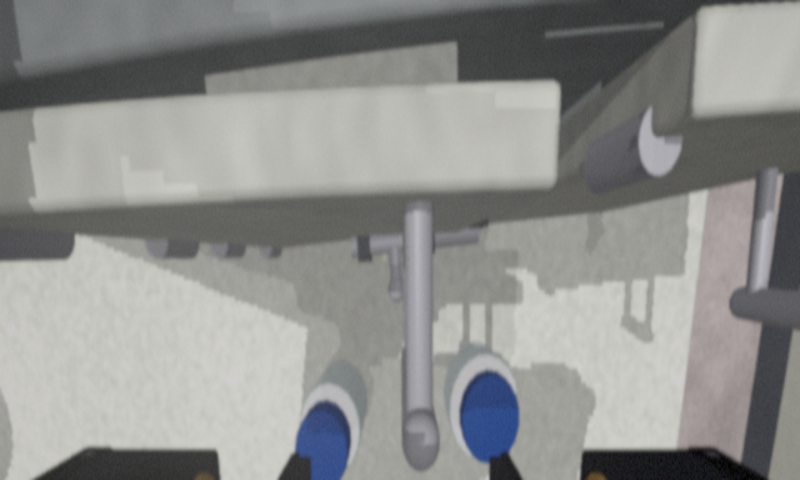

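View pics/b2.png

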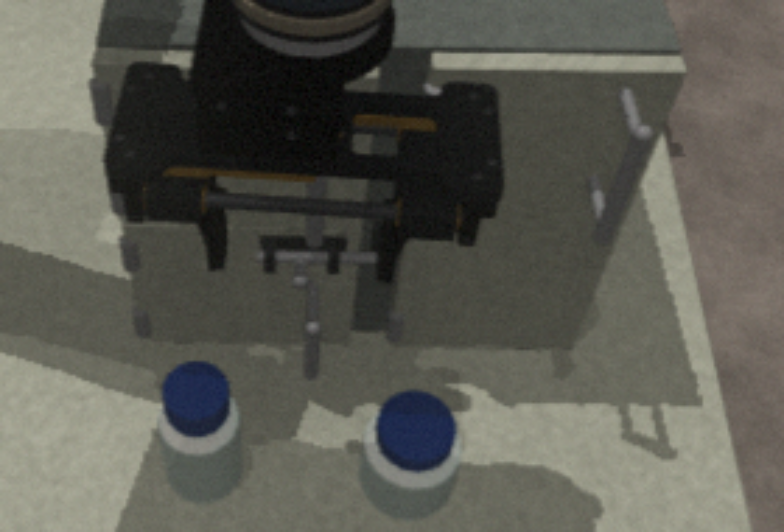

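View pics/b3.png

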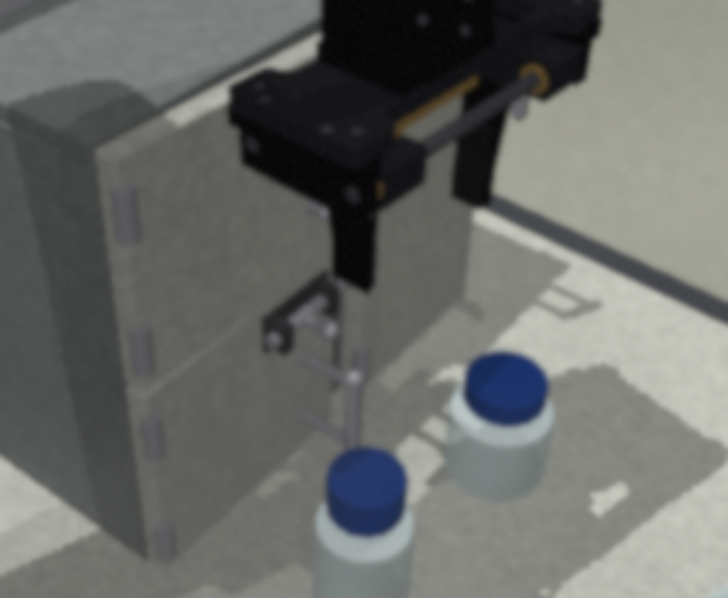

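Run:
```python
from h import *
p=imaging.read_camera("wrist");s=imaging.read_camera("scene")
f=lambda x,y:(x/1.25,y/2)
for n,uv,z in [("uL",f(35,212),.298),("uR",f(555,188),.298),("uRb",f(555,82),.298),("uLb",f(35,112),.298),("fL",f(695,117),.298),("fR",f(799,109),.298)]: print(n,atz(ray(p,uv),z))
g=lambda x,y:(220+x/2.8,130+y/2.8)
for n,uv,z in [("fhandle top",g(643,132),.288),("full front R",g(683,72),.298),("full front",g(430,68),.298),("hingeL",g(95,67),.298),("lower handle top",g(311,322),.109),("bench corner fullR",g(575,350),0.004),("lower L",g(142,342),.004),("lower R",g(355,338),.004),("fullL",g(388,348),.004),("jar cap",g(412,428),.09)]: print(n,atz(ray(s,uv),z))
```

```text
uL [0.53868723 0.07558673 0.298     ]
uR [0.66227056 0.07825119 0.298     ]
uRb [0.66089116 0.09230255 0.298     ]
uLb [0.54193143 0.08939927 0.298     ]
fL [0.69391182 0.08835832 0.298     ]
fR [0.71905955 0.09016779 0.298     ]
fhandle top [0.81041908 0.05564701 0.288     ]
full front R [0.8356611  0.09577884 0.298     ]
full front [0.6926683  0.08653886 0.298     ]
hingeL [0.50231992 0.07016075 0.298     ]
lower handle top [0.63370182 0.03416685 0.109     ]
bench corner fullR [0.84137777 0.09666933 0.004     ]
lower L [0.50029193 0.07389245 0.004     ]
lower R [0.66828549 0.09242318 0.004     ]
fullL [0.69457044 0.08540121 0.004     ]
jar cap [ 0.70426636 -0.02968019  0.09      ]
```

Emit:
{"op": "servo_tool", "data": {
  "plan": [
    [[0.087, -0.013, 0.007, 0, -0.02, 0, 0], [0.087, -0.025, 0.007, -0.005, -0.02, 0, 0], [0.087, -0.025, 0.007, -0.02, -0.02, 0, 0], [0.087, -0.025, 0.007, -0.034, -0.02, 0, 0], [0.087, -0.025, 0.007, -0.0375, -0.02, 0, 0], [0.087, -0.025, 0.007, -0.0375, -0.02, 0, 0]]
  ],
  "newtons": 15
}}

```text
t: 1.35
tool_pos: [0.631, 0.0397, 0.2466]
eef_rot: [0.505, 0.494, 0.506, -0.495]
contact_force: [0.4, -0.0, -0.1]
gripper_width: 1.0
```

Run:
```python
from h import *
o=telemetry.get_obs();print(o["tool_pos"],o["contact_force"])
for n in ["wrist","side"]:
    p=imaging.read_camera(n);cv2.imwrite(f"pics/c_{n}.png",p["frame"])
    r=imaging.place_of("upper_handle",p);print(n,[(x["xy"],x["confidence"],atz(ray(p,x["xy"]),.265)) for x in r])
    print(proj(p,o["tool_pos"]))
```

```text
[0.63097395 0.0396624  0.24662433] [ 0.43406391 -0.0061669  -0.12714356]
wrist [([317.2, 262.6], 0.62, array([0.63099969, 0.03595988, 0.265     ]))]
[317.57746    243.45490087]
side [([343.1, 150.1], 0.9, array([0.63732982, 0.03815203, 0.265     ]))]
[338.73428966 163.12653303]
```

View pics/c_wrist.png

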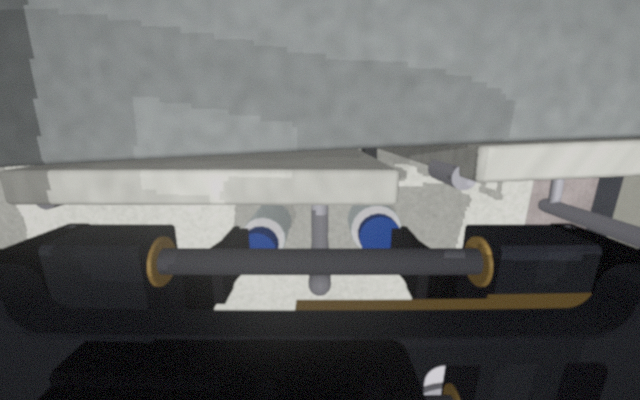

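View pics/c_side.png

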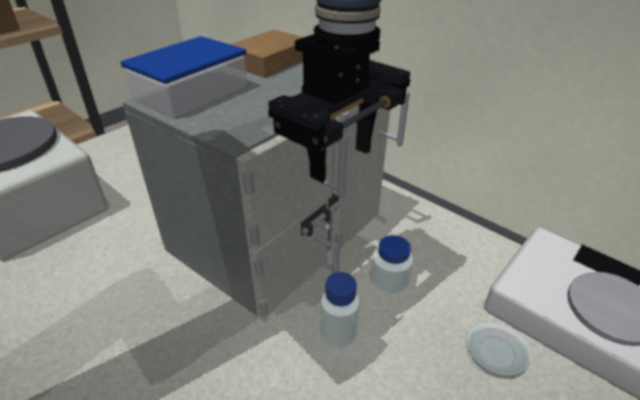

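Emit:
{"op": "servo_tool", "data": {
  "plan": [
    [[0.087, 0, 0, 0.002, 0, 0, 0], [0.0, 0, 0, 0.002, 0, 0, 0], [0.0, 0, 0, 0.002, 0, 0, 0], [0.0, 0, 0, 0.002, 0, 0, 0], [0.0, 0, 0, 0.002, 0, 0, 0], [0.0, 0, 0, 0.002, 0, 0, 0], [0.0, 0, 0, 0.002, 0, 0, 0], [0.0, 0, 0, 0.002, 0, 0, 0]]
  ],
  "newtons": 20
}}

```text
t: 2.22
tool_pos: [0.632, 0.0355, 0.2476]
eef_rot: [0.505, 0.495, 0.505, -0.495]
contact_force: [0.7, 0.6, 0.6]
gripper_width: 0.558
```

Run:
```python
from h import *
o=telemetry.get_obs();print(o)
p=imaging.read_camera("wrist");cv2.imwrite("pics/d_wrist.png",p["frame"])
# arc plan: 
H=np.array([.4978,.0914]);psi=.068
def hd(th):
    f=psi-th;return H+.057*np.array([np.sin(f),-np.cos(f)])+.133*np.array([np.cos(f),np.sin(f)])
for th0 in [.047]+[round(.047+.09*i,3) for i in range(0,15,1)]:
    pass
# steps of .11 rad; 4 rows per call
th=.047
def rel(a,b):
    d=hd(b)-hd(a);f=psi-a
    # tool y=(cos f,sin f), tool z=(sin f,-cos f)
    return np.round([d@[np.cos(f),np.sin(f)], d@[np.sin(f),-np.cos(f)]],4)
for k in range(1,9): print(k, round(k*.1,2), rel(th,th+k*.1), hd(th+k*.1))
```

```text
{'t': 2.2167, 'joint_positions': array([-1.20072889e-01,  5.13069950e-01,  1.38351524e+00, -3.06068961e-05,
        1.24496845e+00, -1.40103294e-01]), 'dq': array([-8.55794821e-05, -3.79217403e-04,  1.46584815e-03, -6.08314528e-04,
       -3.22092821e-04,  1.12966798e-03]), 'joint_efforts': array([-2.62355735e-02, -4.42077470e+01, -1.85656714e+01,  6.55324501e-02,
        4.73347097e-02,  7.73217744e-05]), 'tool_pos': array([0.63201964, 0.03554084, 0.24756392]), 'eef_rot': array([ 0.50500205,  0.49496521,  0.50496768, -0.49496465]), 'contact_force': array([0.65625271, 0.6361419 , 0.63077574]), 'wrist_torque': array([-0.01163209,  0.00697616,  0.01182766]), 'gripper_width': 0.5584689532608023}
1 0.1 [-0.0064  0.013 ] [0.62588687 0.0240817 ]
2 0.2 [-0.014   0.0253] [0.61852636 0.01163066]
3 0.3 [-0.0228  0.0368] [ 6.09959581e-01 -2.33473924e-05]
4 0.4 [-0.0327  0.0473] [ 0.60027214 -0.01076389]
5 0.5 [-0.0436  0.0568] [ 0.58956084 -0.02048364]
6 0.6 [-0.0554  0.0651] [ 0.57793269 -0.02908548]
7 0.7 [-0.068   0.0723] [ 0.56550389 -0.03648348]
8 0.8 [-0.0812  0.0781] [ 0.5523986 -0.0426037]
```

View pics/d_wrist.png

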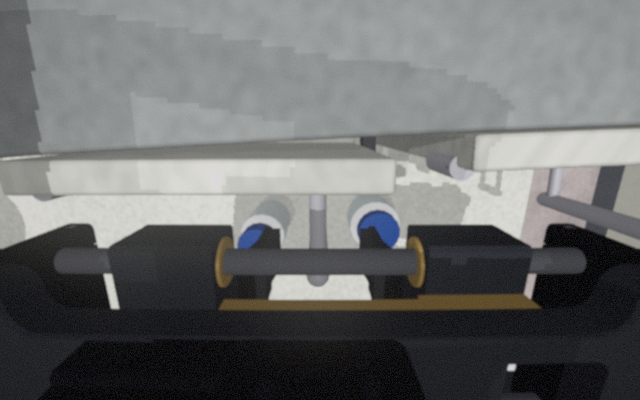

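Emit:
{"op": "servo_tool", "data": {
  "plan": [
    [[0, 0, 0, 0, 0, 0, 0], [0, 0, 0, 0, 0, 0, 0], [0, 0, 0, 0, 0, 0, 0], [0, 0, 0, 0, 0, 0, 0], [0, 0, 0, 0, 0, 0, 0], [0, 0, 0, 0, 0, 0, 0], [0, 0, 0, 0, 0, 0, 0], [0, 0, 0, 0, 0, 0, 0]]
  ],
  "newtons": 20
}}

```text
t: 2.93
tool_pos: [0.6311, 0.0357, 0.2475]
eef_rot: [0.504, 0.494, 0.506, -0.495]
contact_force: [-3.1, -0.2, 2.7]
gripper_width: 0.115
```

Run:
```python
from h import *
o=telemetry.get_obs();print(o)
p=imaging.read_camera("wrist");cv2.imwrite("pics/e_wrist.png",p["frame"])
```

```text
{'t': 2.9333, 'joint_positions': array([-1.19979373e-01,  5.12758117e-01,  1.38438509e+00, -4.68562350e-05,
        1.24658079e+00, -1.40094870e-01]), 'dq': array([ 6.58227186e-04, -5.91038954e-04,  1.27898141e-05,  1.58534836e-03,
        9.49061509e-04, -6.59174081e-04]), 'joint_efforts': array([-3.30113852e-01, -4.30010390e+01, -1.97936887e+01,  9.63727548e-02,
       -9.64502804e-01, -2.88415984e-03]), 'tool_pos': array([0.63106954, 0.03570934, 0.24746793]), 'eef_rot': array([ 0.50441905,  0.49447017,  0.50559478, -0.49541355]), 'contact_force': array([-3.07807962, -0.15417277,  2.68278284]), 'wrist_torque': array([ 0.03035101,  0.56298613, -0.01522649]), 'gripper_width': 0.11498032597712003}
```

View pics/e_wrist.png

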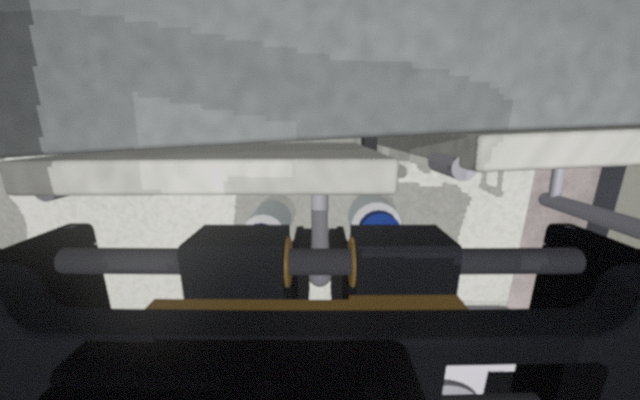

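Emit:
{"op": "servo_tool", "data": {
  "plan": [
    [[0, 0, -0.003, 0.0066, 0.05, 0, 0], [0, 0, -0.0064, 0.013, 0.1, 0, 0], [0, 0, -0.0101, 0.0193, 0.15, 0, 0], [0, 0, -0.014, 0.0253, 0.2, 0, 0], [0, 0, -0.0183, 0.0312, 0.25, 0, 0], [0, 0, -0.0228, 0.0368, 0.3, 0, 0], [0, 0, -0.0276, 0.0422, 0.35, 0, 0], [0, 0, -0.0327, 0.0473, 0.4, 0, 0]]
  ]
}}

```text
t: 3.65
tool_pos: [0.6002, -0.0113, 0.2475]
eef_rot: [0.395, 0.586, 0.397, -0.585]
contact_force: [-1.0, 3.3, 0.7]
gripper_width: 0.12
```

Run:
```python
from h import *
o=telemetry.get_obs();print(o["tool_pos"],o["contact_force"],o["wrist_torque"],o["gripper_width"],o["joint_positions"])
p=imaging.read_camera("side");cv2.imwrite("pics/f_side.png",p["frame"])
p=imaging.read_camera("wrist");cv2.imwrite("pics/f_wrist.png",p["frame"])
```

```text
[ 0.6001895  -0.01132197  0.24745003] [-0.97120995  3.29167717  0.73004609] [0.5171257  0.25899685 0.08877129] 0.11964490366644454 [-0.20614828  0.46685439  1.46883618  0.00270285  1.20604157  0.17517642]
```

View pics/f_side.png

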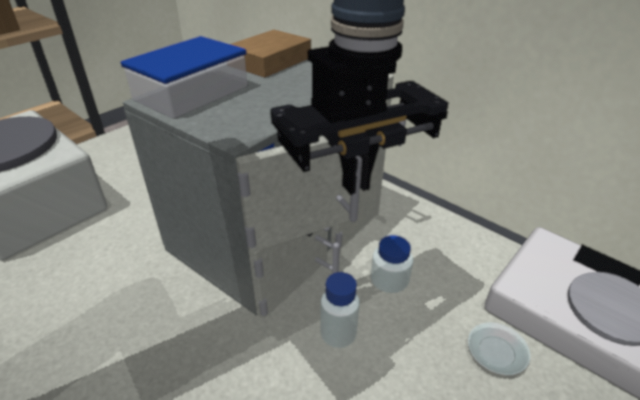

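View pics/f_wrist.png

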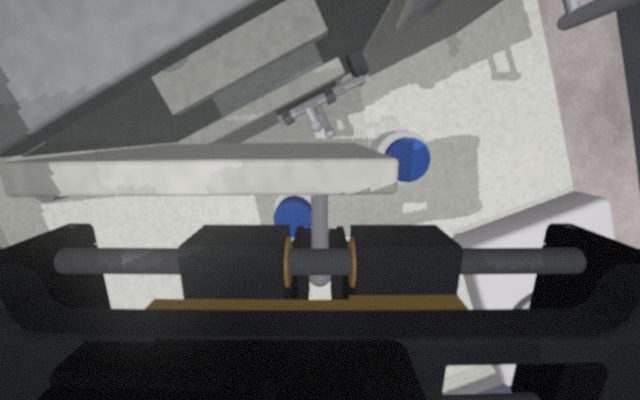

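The door follows the grip and the forces are about 3 N. In the tool frame the arc is the same every time, so I'll repeat it.

Emit:
{"op": "servo_tool", "data": {
  "plan": [
    [[0, 0, -0.003, 0.0066, 0.05, 0, 0], [0, 0, -0.0064, 0.013, 0.1, 0, 0], [0, 0, -0.0101, 0.0193, 0.15, 0, 0], [0, 0, -0.014, 0.0253, 0.2, 0, 0], [0, 0, -0.0183, 0.0312, 0.25, 0, 0], [0, 0, -0.0228, 0.0368, 0.3, 0, 0], [0, 0, -0.0276, 0.0422, 0.35, 0, 0], [0, 0, -0.0327, 0.0473, 0.4, 0, 0]]
  ]
}}

```text
t: 4.42
tool_pos: [0.5531, -0.0433, 0.2475]
eef_rot: [0.272, 0.654, 0.272, -0.652]
contact_force: [0.0, 3.6, 0.0]
gripper_width: 0.122
```

Emit:
{"op": "servo_tool", "data": {
  "plan": [
    [[0, 0, -0.003, 0.0066, 0.05, 0, 0], [0, 0, -0.0064, 0.013, 0.1, 0, 0], [0, 0, -0.0101, 0.0193, 0.15, 0, 0], [0, 0, -0.014, 0.0253, 0.2, 0, 0], [0, 0, -0.0183, 0.0312, 0.25, 0, 0], [0, 0, -0.0228, 0.0368, 0.3, 0, 0], [0, 0, -0.0276, 0.0422, 0.35, 0, 0], [0, 0, -0.0327, 0.0473, 0.4, 0, 0]]
  ]
}}

```text
t: 5.08
tool_pos: [0.4972, -0.0547, 0.2475]
eef_rot: [0.137, 0.695, 0.137, -0.693]
contact_force: [2.1, 1.9, -2.0]
gripper_width: 0.12
```

Run:
```python
from h import *
o=telemetry.get_obs();print(o["t"],o["tool_pos"],o["contact_force"],o["wrist_torque"],o["gripper_width"],o["joint_positions"])
p=imaging.read_camera("side");cv2.imwrite("pics/g_side.png",p["frame"])
p=imaging.read_camera("wrist");cv2.imwrite("pics/g_wrist.png",p["frame"])
```

```text
5.0833 [ 0.49716725 -0.05471142  0.24747054] [ 2.05693618  1.9027404  -1.97264967] [ 0.30083287 -0.0166852   0.01408453] 0.12009909609874499 [-3.34131777e-01  3.26097651e-01  1.71187174e+00  1.32167442e-03
  1.10065025e+00  8.46295911e-01]
```

View pics/g_side.png

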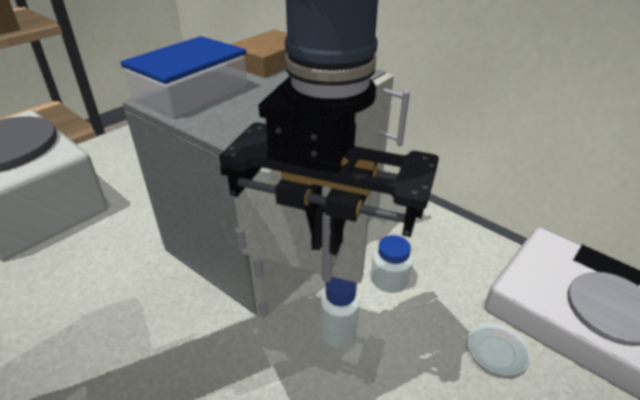

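View pics/g_wrist.png

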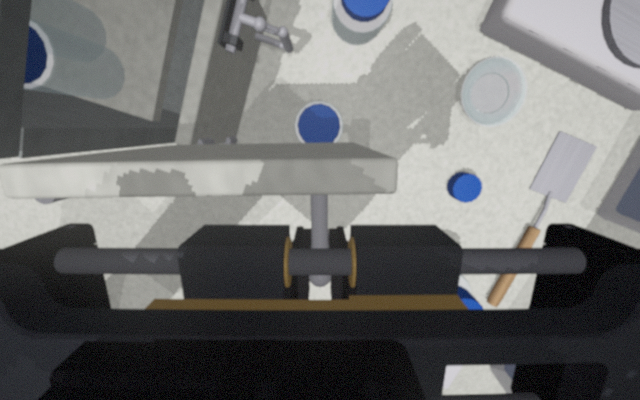

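Emit:
{"op": "servo_tool", "data": {
  "plan": [
    [[0.06, 0, 0, 0, 0, 0, 0], [0.06, 0, 0, 0, 0, 0, 0], [0.06, 0, 0, 0, 0, 0, 0], [0.06, 0, 0, 0, 0, 0, 0], [0.06, 0, 0, 0, 0, 0, 0], [0.06, 0, 0, 0, 0, 0, 0], [0.06, 0, 0, 0, 0, 0, 0], [0.06, 0, 0, 0, 0, 0, 0]]
  ]
}}

```text
t: 5.85
tool_pos: [0.4959, -0.0549, 0.2476]
eef_rot: [0.137, 0.694, 0.137, -0.694]
contact_force: [0.4, -0.7, -0.4]
gripper_width: 0.634
```

Run:
```python
from h import *
o=telemetry.get_obs();print(o["t"],o["tool_pos"],o["contact_force"],o["gripper_width"])
p=imaging.read_camera("wrist");cv2.imwrite("pics/h_wrist.png",p["frame"])
```

```text
5.85 [ 0.4959438  -0.05488305  0.24756573] [ 0.3528689  -0.69519744 -0.41502924] 0.6340678614831773
```

View pics/h_wrist.png

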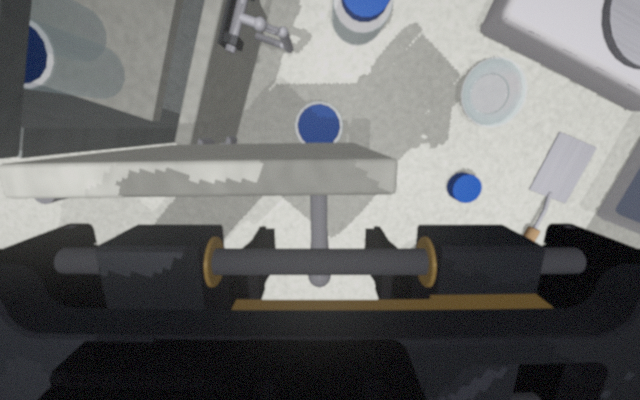

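Fingers are clear on both sides of the bar (bar at about (318,240)). Next I back off from the door a little and lift.

Emit:
{"op": "servo_tool", "data": {
  "plan": [
    [[0.06, -0.01, 0, 0, 0, 0, 0], [0.06, -0.03, 0, 0, 0, 0, 0], [0.06, -0.06, 0, 0, 0, 0, 0], [0.06, -0.09, 0, 0.01, 0, 0, 0], [0.06, -0.11, 0, 0.03, 0, 0, 0], [0.06, -0.12, 0, 0.04, 0, 0, 0], [0.06, -0.12, 0, 0.04, 0, 0, 0], [0.06, -0.12, 0, 0.04, 0, 0, 0]]
  ]
}}

```text
t: 6.57
tool_pos: [0.4586, -0.07, 0.3673]
eef_rot: [0.137, 0.694, 0.137, -0.693]
contact_force: [-0.1, 0.1, -0.5]
gripper_width: 0.693
```

Run:
```python
from h import *
o=telemetry.get_obs();print(o["t"],o["tool_pos"],o["contact_force"],np.abs(o["dq"]).max())
rs=[]
for n in ["scene","side","wrist"]:
    p=imaging.read_camera(n);cv2.imwrite(f"pics/i_{n}.png",p["frame"])
    r=imaging.place_of("upper_handle",p);print(n,[(x["xy"],x["confidence"],atz(ray(p,x["xy"]),.265)) for x in r])
    b=imaging.place_of("bottle",p);print([(x["xy"],x["confidence"],atz(ray(p,x["xy"]),0)) for x in b])
    if r: rs.append(ray(p,r[0]["xy"]))
if len(rs)>1: print(tri(rs))
H=np.array([.4978,.0914]);psi=.068
f=psi-1.247;print(H+.057*np.array([np.sin(f),-np.cos(f)])+.133*np.array([np.cos(f),np.sin(f)]))
```

```text
6.5667 [ 0.45864584 -0.07003432  0.3673373 ] [-0.13826609  0.11095073 -0.5040257 ] 0.034577109783404864
scene [([238.0, 227.1], 0.86, array([ 0.49900742, -0.0511748 ,  0.265     ])), ([291.1, 295.8], 0.22, array([ 0.59010812, -0.1511849 ,  0.265     ]))]
[([290.0, 298.9], 0.79, array([ 0.55748767, -0.03069173,  0.        ]))]
side [([324.6, 236.0], 0.97, array([ 0.49290653, -0.0568998 ,  0.265     ]))]
[([339.2, 332.3], 0.88, array([ 0.5638722, -0.0287782,  0.       ]))]
wrist [([317.6, 157.2], 0.82, array([ 0.49843278, -0.05134533,  0.265     ]))]
[([322.8, 103.0], 0.53, array([ 0.56557368, -0.0312575 ,  0.        ]))]
(array([ 0.49791136, -0.05111237,  0.26067751]), [np.float64(0.0024664703325156696), np.float64(0.002191426940866504), np.float64(0.00037745417967172937)])
[ 0.49590515 -0.05328728]
```

View pics/i_scene.png

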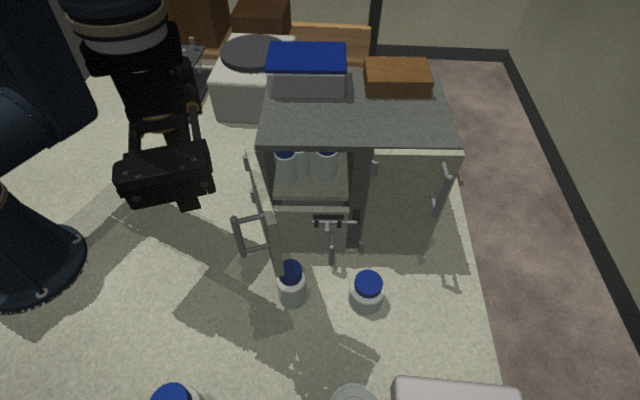

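View pics/i_side.png

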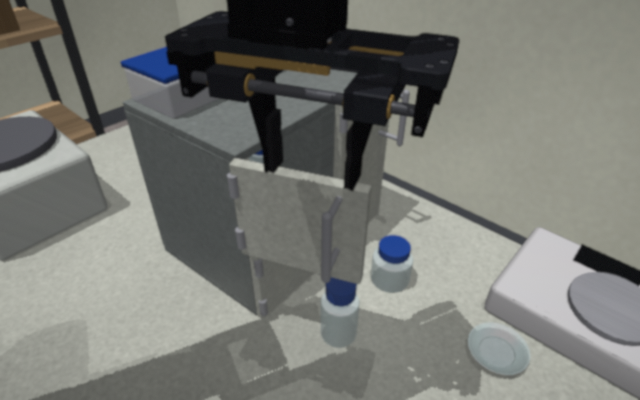

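View pics/i_wrist.png

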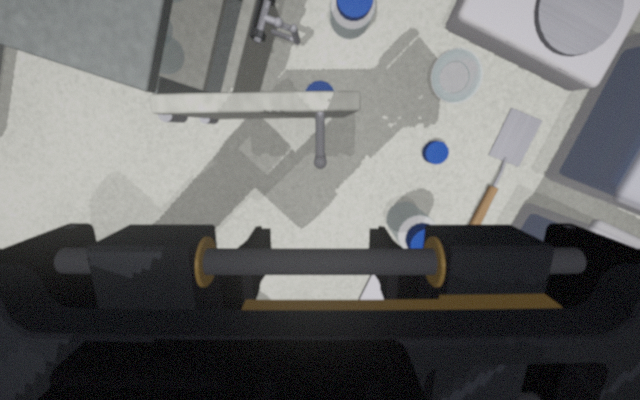

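The top half stands open at about 1.24 rad. The bottle is upright at scene (290,285), the bottom half and the full-height door are shut, and the arm is clear.

```bash
python3 -c "
from h import *
print(ticket.finish_job())"
```

```text
the job is handed in; nothing more can be done
None
```

I gripped the top half's bar handle from above and swung it from about 0.05 rad to about 1.25 rad (roughly 71°), turning the grip with the door. I then let go, lifted clear, and handed the job in at about 6.7 s.

- **Top half:** the three cameras put the released handle at about (0.498, -0.051). The model predicts (0.496, -0.053) for 1.25 rad, so they agree to about 3 mm.
- **Other doors and bottle:** in the last pictures the bottom half and the full-height door are shut. The bottle is upright, within about 5 mm of where it was first measured, which is about the spread between the cameras' readings.
- **Forces:** the readings I took during the pull were no more than about 4 N, and about 0 after release.
- **Disagreements:** the networks' handle positions differed between cameras by 2–6 mm. One extra low-confidence "upper_handle" report (0.22) fell on the bottle and I ignored it. No check failed.

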